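# Zero the thickness gauge and probe the marked spot on a ukulele soundboard

### The arm

A 6-joint arm with a two-finger parallel gripper is mounted at the origin on the work surface. World frame = base frame: x ahead of the robot, y to its left, z up, the work surface at z = 0. Lengths are in m, angles in rad, forces in N, time in s.
With the tool pointing down it reaches from about 0.35 to 0.85 m from the base axis. Payload 8.1 kg.
Tool frame: the origin (TCP) lies at the very end of the fingers, on their centre line; the grasp point (between the pads) lies 19 mm behind it; z points along the fingers, y is the line along which they close (so a half turn about z gives the same grasp; the last joint's range is limited). The gripper opens to 93 mm and grips with 3 to 60 N. Pads are 15 mm wide; open, the fingers measure 128 mm over their backs; the gripper's body (75 mm by 188 mm) begins 65 mm behind the grasp point.
Start: joints at [1.054, 0.13, 1.488, -0, 1.523, -0.085], TCP at [0.251, 0.545, 0.219] pointing down, gripper open.
Joint ranges: [-2.96, 2.96], [-0.89, 2.26], [0.02, 2.5], [-1.34, 4.48], [0, 2.73], [-2.66, 2.66]. Speed limits (rad/s): [2.39, 2.39, 2.79, 3.14, 3.14, 3.14].

### API

Orientations are given as a rotation vector (axis times angle).
In Python, from plant import monitor, eyes, ticket gives the robot as it stands.
- The arm moves only by the tool arm_command, never from a script. Its argument "deltas" is a list that holds one entry, the list of rows, each a list of 6 numbers: the shift along the world's x, y, z in cm, then the turn, a rotation vector about the world's x, y, z in degrees. In form: [[[tx, ty, tz, rx, ry, rz], ...]]. A call has 1 to 12 rows; each row shifts and turns the commanded pose from where the row before left it; what a row does not reach is not made up. A row lasts 1/12 s, in which the tool goes at most 41.7 mm and 7.16 degrees, less where a joint would pass 70% of its speed; a pose out of reach is approached as far as the arm can. A call is refused whole if a number of a shift passes 4.17 or a number of a turn 7.16, either way. A call with a gripper value outside its range is refused whole. "gripper" is the opening, from -1 (shut) to 1 (fully open), set as the call begins (left out, the last holds). The fingers move at their own pace and stop on an object; "squeeze" is the grip in N (left out, the last holds). Time passes only in rows, so rows that do not move let the fingers close. It gives the time, the measured TCP pose, the force, the opening and the grip force at its end, in the units of the state.
- monitor.read_state(): the state, without advancing time (a new reading comes with each control period).
- eyes.read_camera(name): name is "scene" or "top"; returns the picture (400x640x3 uint8, blue, green, red); there is no depth.
- eyes.camera_model(name): a dict with "fx", "fy", "cx", "cy" (pixels), "rvec" (rotation vector, rad) and "tvec" (3), from world to camera coordinates, as OpenCV has them. Camera axes: x right, y down, z forward; pixel columns grow to the right and rows downward; lengths in m; the calibration is good to about 2 mm. A picture is of the moment at which its call begins. camera_model takes no time and is no camera call.
- ticket.close_job(): hands the job in; it is judged then, once.
The state is a dict: "t": time; "q": joint angles; "dq": joint speeds; "joint_torque": joint torques, N m; "tool_pos": TCP position; "orientation": TCP orientation; "force": force on the tool from outside, world axes, zero at the start; "wrist_torque": the same for the moment, N m; "opening": finger opening in m; "gripper_force": force on a finger pad.
Only numpy, scipy, OpenCV 4.12 (cv2) and the standard library are available. Lean on these libraries where they do the work, as an engineer would, in place of code of your own. Each camera call takes 0.05 s, during which the arm holds its last target. There are 200 camera calls.

### The job

While the orange thickness probe still stands on the zero pad of its stand, zero the gauge: twist the silver spring-return knob on the readout box clockwise to its stop, then let go so that it springs back. Then take the probe and hold its brass tip inside the red ring on the sloping ukulele soundboard, square to the wood and pressed lightly so that the sprung tip is about half pushed in; do not press hard or disturb the other things on the bench. Finish while still holding it there, steady.

Things in the scene. Friction and masses are not known exactly. Their poses are not given: they have to be found in the camera images.
- gauge: readout box of the thickness gauge, grey with a black top panel, 140 x 160 x 55 mm, fixed to the bench (it may stand anywhere left of the work board, and changes places with the stand). Origin at the centre of its underside, z up; its display lies on the +x half of the top.
- zero_knob (a joint): the gauge's spring-return zero knob on the box's top panel: 0 at rest, grows as it is turned clockwise seen from above, hard stop at 1.047 rad (60 degrees). A torsion spring (0.015 N m at rest, 0.07 N m at the stop) turns it back to 0 when let go.
- knob_grip (a point): on the knob's axis, 20 mm above the box's top panel (75 mm above the bench), 22 mm from the box's centre towards its -x side. The knob is a silver bar 40 mm long (its x axis) and 12 mm wide (y), from 4 to 28 mm above the panel, on a disc 46 mm across and 4 mm thick; red pointer at the +x end. Axes turn with the knob; at rest x is the box's x.
- stand: probe stand, fixed to the bench: dark steel foot 90 x 90 x 12 mm, two posts at +-32 mm along its y axis, and a black plate 44 (x) x 82 (y) mm, 8 mm thick, top at 77 mm, with a 20 mm hole in which the probe stands upright. Origin at the centre of its underside, z up.
- zero_pad (a point): centre of the top of the aluminium zero pad (32 mm disc) under the hole of the stand, 15 mm above the bench; the probe's tip rests on it at the start.
- probe: cordless thickness probe, loose, round, 150 mm long, 0.15 kg. Origin: end of the tip when fully out; z runs from the tip to the rear end. Brass tip 8 mm dia at 0-12 mm, steel nose 18 mm dia at 12-62, flange 28 mm dia at 62-68 (rests on the stand's plate), orange grip 24 mm dia at 68-150. Stands upright in the stand; lifts straight up, clear after 70 mm.
- probe_tip (a joint): how far the probe's sprung tip is pushed into the nose: 0 = fully out, 0.008 m = fully in. Spring: 0.5 N at the start of the stroke, plus 0.5 N per mm (4.5 N at the end), beyond that rigid.
- tip_end (a point): the rounded end of the brass tip, which moves with the tip.
- workboard: tilting work board, fixed to the bench, 270 (x) x 340 (y) mm, right of the robot's centre line. Origin: centre of its underside, z up. Its aluminium face slopes 0.26 rad (15 degrees), low along the -x edge (33 mm above the bench) and high along +x (103 mm). Two toggle clamps with red grips stand about 105 mm above the face along the +x edge.
- soundboard: ukulele soundboard of pale spruce, 280 (y) x 200 (x) x 5 mm, clamped flat on the work board's sloping face. Origin in the middle of the aluminium face, under the wood; x points up the slope, z is square to the wood (the wood's top is at z = 5 mm). It also bears three blue rings, which are spots already measured.
- spot (a point): centre of the red ring (24 mm outside, 18 mm inside diameter) drawn on the wood, on its top surface, on the near (low) half of the plate, 45 mm from the centre line and anywhere along its length. z is square to the wood, x points up the slope.
- glue: white bottle, 68 mm dia, 190 mm tall; leave alone. Origin under its centre.
- tape: roll of masking tape, 100 mm dia, 25 mm high; leave alone. Origin under its centre.
- sanding_block: wood and cork sanding block 110 x 62 x 34 mm; leave alone. Origin under its centre.
- finger_plane: small brass finger plane, 62 x 26 mm, about 36 mm high; leave alone. Origin under its centre.
- calculator: pocket calculator 140 x 75 x 14 mm; leave alone. Origin under its centre.
- driver: screwdriver with a wooden handle, 200 mm long, lying on the bench; leave alone. Origin on its axis, on the bench.
- offcut: dark wood strip 50 x 200 x 18 mm; leave alone. Origin under its centre.
Mind the look-alikes: they are no part of the job. Of the things like the stand, leave any that is blue or pink; of the rest the smaller one is meant.

How it is judged:
On the way, in this order (a step that is already met when the one before it is completed fails the run):
1. the zero knob is turned to its stop while the probe stands on the zero pad (value of joint zero_knob above 0.97 rad and distance between tip_end and zero_pad below 0.005 m), for 0.1 s.
2. the knob is let go and has sprung back to rest, the probe still on the zero pad (value of joint zero_knob below 0.08 rad and contact force between the fingers and gauge below 0.1 N and distance between tip_end and zero_pad below 0.005 m), for 0.1 s.
At the end, for the whole second after the job is handed in: The gripper still holds the probe, steady (under 20 mm/s), its tip within 8 mm of the centre of the red ring, its axis within 0.12 rad (7 degrees) of square to the wood, the sprung tip pushed in between 1.5 and 7 mm of its 8 mm, pressing the wood with 0.8 to 6 N, and the zero knob is back at rest (distance between tip_end and spot below 0.008 m and angle between the z axis of probe and the z axis of spot, either way round below 0.12 rad and value of joint probe_tip between 0.0015 and 0.007 m and contact force between probe and workboard between 0.8 and 6 N and contact force between the fingers and probe above 2 N and linear speed of probe below 0.02 m/s and value of joint zero_knob below 0.08 rad); the arm keeps its last pose, push and grip.
It fails at once if the probe is pressed hard (over 15 N) on the soundboard or its work board (contact force between probe and workboard above 15 N).
It fails at once if another thing on the bench is moved by more than 30 mm (distance of any of glue, tape, sanding_block, finger_plane, calculator, driver, offcut from where it was at the start of the episode above 0.03 m).
It also fails if it takes over 51 s, if anything falls off the work surface, if the arm or the gripper's body presses on something with over 40 N, if the wrist force passes 120 N, or if a joint passes its speed limit or range.

## Working session

There is one attempt and no reset: what is moved stays moved. The work goes in short steps, Python scripts to look and compute and a tool call to move; the robot and the scene stay as the last step left them, time stands still between calls to the robot, and variables do not carry over. Pictures are saved under pics/ and viewed, at most 10 in all, crops included, and the job is handed in when it is done.

Besides the shell and the picture viewer there is one more tool, called after ">>>" by a JSON object that holds its "name" and its "arguments", one argument or row to a line. arm_command: Moves the arm, as the interface text tells. Its arguments: {"type":"object","properties":{"deltas":{"type":"array"},"gripper":{"type":"number"},"squeeze":{"type":"number"}},"required":["deltas"]}

```bash
ls; mkdir -p pics; cat > h.py <<'E'
import numpy as np, cv2
from plant import monitor, eyes, ticket
def cam(n):
    m=eyes.camera_model(n);R=cv2.Rodrigues(np.array(m["rvec"],float))[0];t=np.array(m["tvec"],float).ravel()
    return m,R,t
def ray(n,u,v):
    m,R,t=cam(n);d=R.T@np.array([(u-m["cx"])/m["fx"],(v-m["cy"])/m["fy"],1.]);return -R.T@t,d
def onz(n,u,v,z):
    o,d=ray(n,u,v);return o+d*(z-o[2])/d[2]
def proj(n,p):
    m,R,t=cam(n);c=R@np.array(p,float)+t;return np.array([m["fx"]*c[0]/c[2]+m["cx"],m["fy"]*c[1]/c[2]+m["cy"]])
E
python3 - <<'E'
from h import *
for n in("scene","top"):
    cv2.imwrite(f"pics/{n}0.png",eyes.read_camera(n)); m,R,t=cam(n);print(n,m["fx"],m["cx"],m["cy"],-R.T@t,R[2])
print(monitor.read_state())
E
```

```text
pics
scene 378.7433573895785 322.468819110557 198.6460939503202 [ 1.32005097 -0.04569311  1.15409972] [-0.58495931  0.05714654 -0.8090469 ]
top 420.4280280217946 326.214005570024 200.13856406093956 [0.28539667 0.01932421 1.48472734] [ 0.17946727  0.01561845 -0.98363996]
{'t': 0.1, 'q': array([ 1.05361272e+00,  1.31072682e-01,  1.48915460e+00,  2.33119141e-05,
        1.52298705e+00, -8.53914017e-02]), 'dq': array([ 0.00068836, -0.00039539, -0.00212399,  0.00034299,  0.00083621,
       -0.00079138]), 'joint_torque': array([ 1.32091962e-03, -5.61336493e+01, -4.93099344e+01,  7.69679574e-02,
        2.89306050e-02, -3.60443869e-05]), 'tool_pos': array([0.25081833, 0.54450917, 0.21770874]), 'orientation': array([-6.72894504e-01, -3.06816694e+00,  2.42134261e-03]), 'force': array([-0.39464429, -0.24513869,  0.46972835]), 'wrist_torque': array([-0.02997879,  0.0107219 , -0.02786781]), 'gripper_force': 0.0, 'opening': 0.09304691760320283}
```

View pics/scene0.png

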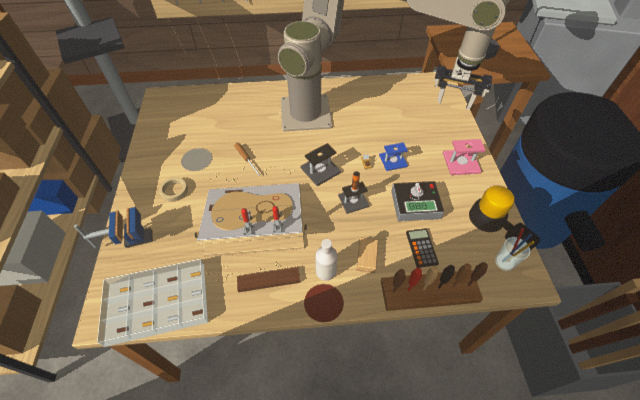

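View pics/top0.png

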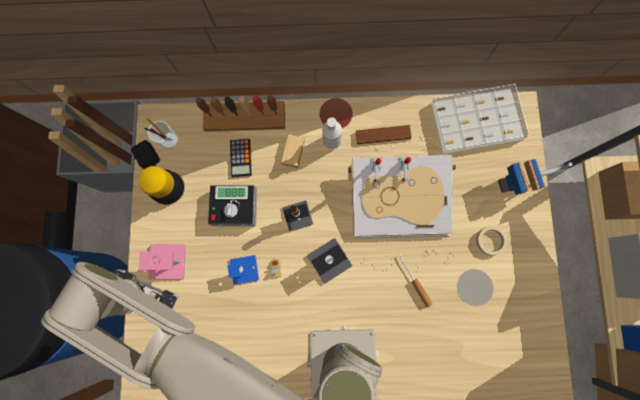

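The top view shows the gauge at (232,205), with its knob at about (231,210). Stand-like things:
- Black stand with the orange probe at (297,214).
- Larger dark stand at (329,260).
- Blue stand at (243,269).
- Pink stand at (163,262).

I choose the smaller black one at (297,214), which holds the probe. The rings are on the soundboard around (380–435, 180–210). I'll check both areas in one enlarged crop.

```bash
python3 - <<'E'
from h import *
t=cv2.imread("pics/top0.png");s=cv2.imread("pics/scene0.png")
f=lambda i,x,y,w,h,k:cv2.resize(i[y:y+h,x:x+w],None,fx=k,fy=k,interpolation=cv2.INTER_CUBIC)
a=np.hstack([f(t,200,175,120,60,4),f(t,350,150,80,60,4)])
b=np.hstack([f(s,330,165,120,60,4),f(s,195,180,80,60,4)])
cv2.imwrite("pics/crop1.png",np.vstack([a,b]))
for n,i,box in(("top",t,(200,150,260,95)),("scene",s,(190,160,260,90))):
    x,y,w,h=box;c=i[y:y+h,x:x+w];H=cv2.cvtColor(c,cv2.COLOR_BGR2HSV)
    m=(((H[...,0]<12)|(H[...,0]>172))&(H[...,1]>110)&(H[...,2]>70)).astype(np.uint8)
    k,l,st,ce=cv2.connectedComponentsWithStats(m)
    for j in range(1,k):
        if st[j,4]>2: print(n,st[j,:2]+[x,y],st[j,2:],ce[j]+[x,y],c[l==j].mean(0).round())
E
```

```text
top [244 151] [5 4 8] [246.25  152.625] [ 34.  58. 104.]
top [245 157] [4 3 7] [246.28571429 157.85714286] [ 36.  66. 122.]
top [405 157] [ 6  7 27] [407.51851852 159.88888889] [ 34.  38. 138.]
top [375 158] [ 6  6 23] [377.86956522 160.69565217] [ 34.  38. 147.]
top [248 160] [2 3 3] [248.66666667 161.        ] [37. 53. 96.]
top [445 197] [1 7 7] [445. 200.] [47. 60. 90.]
top [238 205] [2 3 5] [238.4 205.8] [38. 38. 91.]
top [296 207] [2 3 4] [296.25 207.75] [ 38.  62. 106.]
top [376 207] [2 4 4] [376.25 208.5 ] [ 88. 125. 192.]
top [379 209] [4 4 5] [380.8 210.8] [ 89. 126. 192.]
top [211 214] [ 5  7 31] [212.90322581 216.64516129] [ 34.  37. 149.]
top [417 226] [15  1 15] [424. 226.] [ 50.  66. 100.]
scene [446 160] [ 4  7 12] [447.41666667 162.16666667] [144. 122. 220.]
scene [366 163] [3 2 4] [366.75 163.5 ] [ 55.  77. 118.]
scene [429 183] [ 5  6 22] [431.31818182 185.63636364] [ 44.  55. 153.]
scene [353 185] [3 2 3] [354.         185.66666667] [ 47.  80. 135.]
scene [352 188] [3 2 3] [353.         188.66666667] [ 70. 124. 219.]
scene [409 195] [3 2 4] [410.   195.25] [ 51.  58. 120.]
scene [272 197] [4 3 6] [273.33333333 198.33333333] [ 72. 104. 176.]
scene [277 196] [2 4 5] [277.6 197.2] [ 73. 106. 173.]
scene [272 206] [ 7 14 77] [275.20779221 212.58441558] [ 46.  62. 172.]
scene [241 208] [ 8 14 77] [244.49350649 214.62337662] [ 48.  64. 171.]
scene [413 241] [3 1 3] [414. 241.] [ 42.  67. 110.]
scene [413 245] [5 4 9] [414.88888889 246.11111111] [ 41.  66. 111.]
```

View pics/crop1.png

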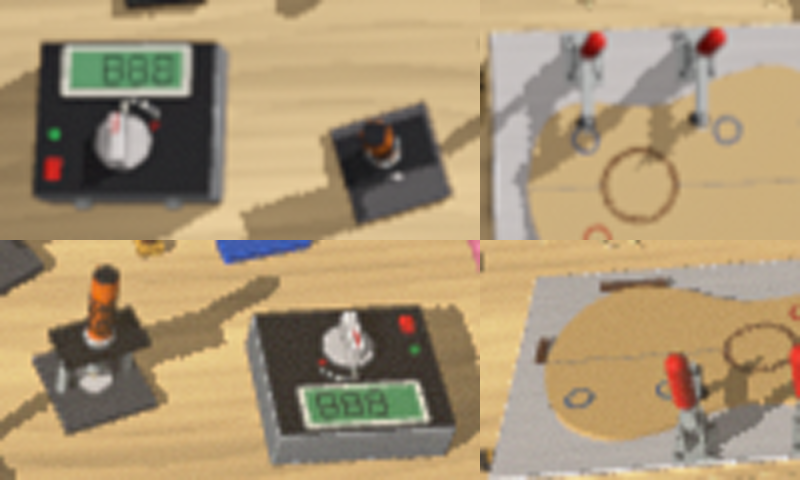

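The crop confirms the black stand with the orange probe: its top end is at about top (294,207) and scene (356,173). The gauge knob is at about top (231,210), with its bar already along the box's x. The red ring is at about top (379,209) and scene (275,197). Now the positions.

```bash
python3 - <<'E'
from h import *
t=cv2.imread("pics/top0.png");s=cv2.imread("pics/scene0.png")
def tri(a,b):
    o1,d1=ray("top",*a);o2,d2=ray("scene",*b);x=np.linalg.lstsq(np.c_[d1,-d2],o2-o1,rcond=None)[0]
    p,q=o1+x[0]*d1,o2+x[1]*d2;return ((p+q)/2).round(4),np.linalg.norm(p-q).round(4)
# gauge panel: dark, unsaturated
for n,i,(x,y,w,h) in(("top",t,(200,178,70,60)),("scene",s,(385,175,70,60))):
    c=i[y:y+h,x:x+w]; m=(c.max(2)<62).astype(np.uint8)
    m=cv2.morphologyEx(m,cv2.MORPH_OPEN,np.ones((2,2)))
    cs=cv2.findContours(m,0,1)[0];k=cv2.convexHull(max(cs,key=cv2.contourArea)).reshape(-1,2)+[x,y]
    P=np.array([onz(n,u,v,.055)[:2] for u,v in k]);r=cv2.minAreaRect((P*1000).astype(np.float32));print(n,"panel",r)
# green lcd
    H=cv2.cvtColor(c,cv2.COLOR_BGR2HSV);g=((H[...,0]>45)&(H[...,0]<90)&(H[...,1]>70)&(H[...,2]>70)).astype(np.uint8)
    cs=cv2.findContours(cv2.morphologyEx(g,cv2.MORPH_CLOSE,np.ones((5,5))),0,1)[0];k=max(cs,key=cv2.contourArea).reshape(-1,2)+[x,y]
    P=np.array([onz(n,u,v,.055)[:2] for u,v in k]);print(n,"lcd",cv2.minAreaRect((P*1000).astype(np.float32)))
    b=(c.min(2)>115)&(H[...,1]<40);k=b.astype(np.uint8);nn,l,st,ce=cv2.connectedComponentsWithStats(k)
    for j in range(1,nn):
        if st[j,4]>15: print(n,"bright",st[j],ce[j]+[x,y],onz(n,*(ce[j]+[x,y]),.065).round(4))
print("knob tri",tri((230.75,210),(416.6,191)))
print("probe end",onz("top",294.3,207,.165),onz("scene",356.2,173,.165),tri((294.3,207),(356.2,173)))
print("ring tri",tri((379.3,209),(274.8,196.5)))
# board corners (top view, approx from picture)
for q in((354,157),(451,157),(354,236),(451,236)): print(q,onz("top",*q,.10 if q[1]<200 else .033).round(3))
E
```

```text
top panel ((537.5618286132812, 369.7890625), (150.3485107421875, 130.16586303710938), 88.38809967041016)
top lcd ((584.8507080078125, 373.2196960449219), (92.041015625, 28.463069915771484), 88.30782318115234)
top bright [ 15   8  33  13 175] [230.62285714 192.09142857] [0.5824 0.372  0.065 ]
top bright [53  9  4 37 84] [254.58333333 204.79761905] [0.5354 0.2885 0.065 ]
top bright [ 25  22  13  17 134] [230.82089552 209.61940299] [0.5209 0.3703 0.065 ]
scene panel ((517.3641357421875, 407.2218017578125), (41.6171875, 14.61030387878418), 0.6373462677001953)
scene lcd ((586.1640625, 374.6658020019531), (96.30499267578125, 30.272268295288086), 84.87212371826172)
scene bright [  7   9  15  37 134] [396.98507463 205.49253731] [0.5856 0.2891 0.065 ]
scene bright [ 26   8  12  15 106] [416.10377358 190.46226415] [0.5264 0.3718 0.065 ]
scene bright [19 25 34 12 65] [421.64615385 207.38461538] [0.6013 0.3735 0.065 ]
scene bright [48 37 10  3 21] [437.61904762 212.57142857] [0.6277 0.4233 0.065 ]
scene bright [29 38 12  2 22] [419.04545455 213.45454545] [0.6255 0.3582 0.065 ]
knob tri (array([0.5217, 0.375 , 0.0548]), np.float64(0.0037))
probe end [0.5069487  0.14252991 0.165     ] [0.50793898 0.14819025 0.165     ] (array([0.5074, 0.1454, 0.1644]), np.float64(0.0057))
ring tri (array([ 0.5083, -0.1378,  0.0655]), np.float64(0.0011))
(354, 157) [ 0.685 -0.057  0.1  ]
(451, 157) [ 0.674 -0.386  0.1  ]
(354, 236) [ 0.422 -0.05   0.033]
(451, 236) [ 0.412 -0.383  0.033]
```

>>> {"name": "arm_command", "arguments": {
  "deltas": [
    [[2.23, -1.45, -0.6, 0, 0, 1.93], [2.23, -1.45, -0.6, 0, 0, 1.93], [2.23, -1.45, -0.6, 0, 0, 1.93], [2.23, -1.45, -0.6, 0, 0, 1.93], [2.23, -1.45, -0.6, 0, 0, 1.93], [2.23, -1.45, -0.6, 0, 0, 1.93], [2.23, -1.45, -0.6, 0, 0, 1.93], [2.23, -1.45, -0.6, 0, 0, 1.93], [2.23, -1.45, -0.6, 0, 0, 1.93], [2.23, -1.45, -0.6, 0, 0, 1.93], [2.23, -1.45, -0.6, 0, 0, 1.93], [2.23, -1.45, -0.6, 0, 0, 1.93]]
  ],
  "gripper": 1,
  "squeeze": 20
}}

```text
t: 1.1
tool_pos: [0.5194, 0.3699, 0.1457]
orientation: [-0.041, -3.141, 0.001]
force: [0.9, 0.1, 0.1]
opening: 0.093
gripper_force: 0.0
```

```bash
cat > st.py <<'E'
from h import *
from scipy.spatial.transform import Rotation as Ro
s=monitor.read_state();R=Ro.from_rotvec(s["orientation"]).as_matrix()
print("t",round(s["t"],2),"p",s["tool_pos"].round(4),"z",R[:,2].round(3),"yaw y",np.degrees(np.arctan2(R[1,1],R[0,1])).round(1),"F",s["force"].round(2),"T",s["wrist_torque"].round(3),"open",s["opening"].round(4),"g",round(float(s["gripper_force"]),1),"q6",s["q"][5].round(2))
E
python3 - <<'E'
import st
from h import *
s=eyes.read_camera("scene");t=eyes.read_camera("top")
p=monitor.read_state()["tool_pos"];print(proj("scene",p),proj("top",p))
f=lambda i,x,y,w,h,k:cv2.resize(i[y:y+h,x:x+w],None,fx=k,fy=k,interpolation=cv2.INTER_CUBIC)
cv2.imwrite("pics/c2.png",np.hstack([f(s,370,110,100,120,4),f(t,190,140,90,120,4)]))
E
```

```text
Traceback (most recent call last):
  File "st.py", line 4, in <module>
    print("t",round(s["t"],2),"p",s["tool_pos"].round(4),"z",R[:,2].round(3),"yaw y",np.degrees(np.arctan2(R[1,1],R[0,1])).round(1),"F",s["force"].round(2),"T",s["wrist_torque"].round(3),"open",s["opening"].round(4),"g",round(float(s["gripper_force"]),1),"q6",s["q"][5].round(2))
                                                                                                                                                                                                  ^^^^^^^^^^^^^^^^^^
AttributeError: 'float' object has no attribute 'round'
```

```bash
sed -i 's/s\["opening"\].round(4)/round(float(s["opening"]),4)/' st.py
python3 - <<'E'
import st
from h import *
s=eyes.read_camera("scene");t=eyes.read_camera("top")
p=monitor.read_state()["tool_pos"];print(proj("scene",p),proj("top",p))
f=lambda i,x,y,w,h,k:cv2.resize(i[y:y+h,x:x+w],None,fx=k,fy=k,interpolation=cv2.INTER_CUBIC)
cv2.imwrite("pics/c2.png",np.hstack([f(s,370,110,100,120,4),f(t,190,140,90,120,4)]))
E
```

```text
t 1.1 p [0.5194 0.3699 0.1457] z [-0.001 -0.001 -1.   ] yaw y 88.5 F [0.9  0.11 0.09] T [0.069 0.023 0.035] open 0.093 g 0.0 q6 -1.01
[419.25529553 175.28843846] [225.65764211 205.83044049]
```

View pics/c2.png

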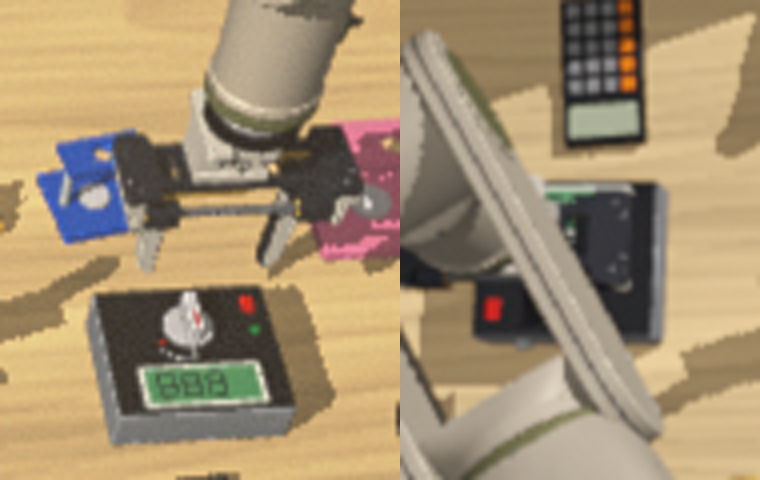

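The view shows the open fingers straddling the knob bar, at about scene (417,190), parallel to it. The knob pointer is still at rest. I descend and grip.

>>> {"name": "arm_command", "arguments": {
  "deltas": [
    [[0, 0.05, -1.5, 0, 0, 0], [0, 0.05, -1.5, 0, 0, 0], [0, 0, -1.5, 0, 0, 0], [0, 0, -1.5, 0, 0, 0], [0, 0, -1.3, 0, 0, 0], [0, 0, -1.0, 0, 0, 0], [0, 0, 0, 0, 0, 0]]
  ]
}}

```text
t: 1.78
tool_pos: [0.5167, 0.3712, 0.0606]
orientation: [-0.043, -3.137, 0.004]
force: [0.0, -0.1, -0.2]
opening: 0.093
gripper_force: 0.0
```

>>> {"name": "arm_command", "arguments": {
  "deltas": [
    [[0, 0, 0, 0, 0, 0], [0, 0, 0, 0, 0, 0], [0, 0, 0, 0, 0, 0], [0, 0, 0, 0, 0, 0], [0, 0, 0, 0, 0, 0], [0, 0, 0, 0, 0, 0], [0, 0, 0, 0, 0, 0]]
  ],
  "gripper": -1
}}

```text
t: 2.37
tool_pos: [0.5188, 0.372, 0.0639]
orientation: [0.043, 3.141, 0.0]
force: [-0.4, 0.1, 0.4]
opening: 0.0507
gripper_force: 0.0
```

```bash
python3 st.py
```

```text
t 2.37 p [0.5188 0.372  0.0639] z [ 0.  0. -1.] yaw y 88.4 F [-0.35  0.08  0.38] T [-0.014  0.021 -0.039] open 0.0507 g 0.0 q6 -1.0
```

>>> {"name": "arm_command", "arguments": {
  "deltas": [
    [[0, 0, -0.1, 0, 0, 0], [0, 0, 0, 0, 0, 0], [0, 0, 0, 0, 0, 0], [0, 0, 0, 0, 0, 0], [0, 0, 0, 0, 0, 0], [0, 0, 0, 0, 0, 0], [0, 0, 0, 0, 0, 0], [0, 0, 0, 0, 0, 0]]
  ]
}}

```text
t: 3.03
tool_pos: [0.5187, 0.3742, 0.0627]
orientation: [0.042, 3.14, 0.006]
force: [0.9, 10.7, -4.3]
opening: 0.0117
gripper_force: 20.0
```

```bash
python3 st.py
```

```text
t 3.03 p [0.5187 0.3742 0.0627] z [ 0.001  0.004 -1.   ] yaw y 88.5 F [ 0.93 10.67 -4.29] T [ 1.742 -0.283  0.011] open 0.0117 g 20.0 q6 -1.0
```

>>> {"name": "arm_command", "arguments": {
  "deltas": [
    [[0, 0.2, 0.05, 0, 0, 0], [0, 0.05, 0, 0, 0, 0], [0, 0, 0, 0, 0, 0]]
  ]
}}

```text
t: 3.28
tool_pos: [0.5187, 0.3743, 0.0627]
orientation: [-0.043, -3.141, 0.001]
force: [2.0, 1.8, -5.5]
opening: 0.012
gripper_force: 20.0
```

```bash
python3 st.py
```

```text
t 3.28 p [0.5187 0.3743 0.0627] z [-0. -0. -1.] yaw y 88.4 F [ 1.99  1.83 -5.52] T [ 0.278 -0.414  0.026] open 0.012 g 20.0 q6 -1.0
```

>>> {"name": "arm_command", "arguments": {
  "deltas": [
    [[0, 0, 0, 0, 0, -5], [0, 0, 0, 0, 0, -6], [0, 0, 0, 0, 0, -6], [0, 0, 0, 0, 0, -6], [0, 0, 0, 0, 0, -6], [0, 0, 0, 0, 0, -6], [0, 0, 0, 0, 0, -6], [0, 0, 0, 0, 0, -6], [0, 0, 0, 0, 0, -6], [0, 0, 0, 0, 0, -4], [0, 0, 0, 0, 0, 0]]
  ]
}}

```text
t: 4.2
tool_pos: [0.52, 0.3765, 0.0628]
orientation: [1.543, 2.736, 0.008]
force: [10.6, 12.4, -14.8]
opening: 0.0117
gripper_force: 20.0
```

```bash
python3 st.py
```

```text
t 4.2 p [0.52   0.3765 0.0628] z [ 0.003  0.004 -1.   ] yaw y 31.2 F [ 10.58  12.4  -14.78] T [ 2.075 -1.766  0.096] open 0.0117 g 20.0 q6 0.0
```

>>> {"name": "arm_command", "arguments": {
  "deltas": [
    [[0.2, 0.15, 0, 0, 0, -3], [0.1, 0.1, 0, 0, 0, -3], [0, 0, 0, 0, 0, 0], [0, 0, 0, 0, 0, 0]]
  ]
}}

```text
t: 4.53
tool_pos: [0.5203, 0.3767, 0.0626]
orientation: [-1.676, -2.655, 0.003]
force: [-6.2, 0.4, 0.4]
opening: 0.012
gripper_force: 20.3
```

```bash
python3 st.py
```

```text
t 4.53 p [0.5203 0.3767 0.0626] z [-0.003 -0.001 -1.   ] yaw y 25.5 F [-6.17  0.42  0.42] T [-0.053  0.969  0.292] open 0.012 g 20.3 q6 0.1
```

>>> {"name": "arm_command", "arguments": {
  "deltas": [
    [[0, 0, 0, 0, 0, -2], [0, 0, 0, 0, 0, 0], [0, 0, 0, 0, 0, 0]]
  ]
}}

```text
t: 4.78
tool_pos: [0.5204, 0.3767, 0.0627]
orientation: [-1.721, -2.626, 0.003]
force: [-4.4, 0.3, -0.7]
opening: 0.0123
gripper_force: 20.9
```

>>> {"name": "arm_command", "arguments": {
  "deltas": [
    [[0, 0, 0, 0, 0, 0], [0, 0, 0, 0, 0, 0], [0, 0, 0, 0, 0, 0], [0, 0, 0, 0, 0, 0], [0, 0, 0, 0, 0, 0], [0, 0, 0, 0, 0, 0], [0, 0, 0, 0, 0, 0], [0, 0, 0, 0, 0, 0], [0, 0, 0, 0, 0, 0], [0, 0, 0, 0, 0, 0], [0, 0, 0, 0, 0, 0], [0, 0, 0, 0, 0, 0]]
  ],
  "gripper": 1
}}

```text
t: 5.78
tool_pos: [0.5216, 0.377, 0.0631]
orientation: [-1.724, -2.626, 0.0]
force: [0.2, -0.2, 0.2]
opening: 0.0876
gripper_force: 0.0
```

>>> {"name": "arm_command", "arguments": {
  "deltas": [
    [[0, 0, 1.5, 0, 0, 0], [0, 0, 3, 0, 0, 0], [0, 0, 3, 0, 0, 0], [0, 0, 3, 0, 0, 0], [0, 0, 2, 0, 0, 0], [0, 0, 0, 0, 0, 0]]
  ]
}}

```text
t: 6.28
tool_pos: [0.5243, 0.3786, 0.195]
orientation: [1.722, 2.623, 0.014]
force: [0.7, 0.3, 1.7]
opening: 0.093
gripper_force: 0.0
```

```bash
python3 st.py; python3 - <<'E'
from h import *
s=eyes.read_camera("scene")
f=lambda i,x,y,w,h,k:cv2.resize(i[y:y+h,x:x+w],None,fx=k,fy=k,interpolation=cv2.INTER_CUBIC)
cv2.imwrite("pics/c3.png",np.hstack([f(s,380,170,75,60,6),f(s,333,165,48,60,6)]))
E
```

```text
t 6.28 p [0.5243 0.3786 0.195 ] z [ 0.008  0.005 -1.   ] yaw y 23.4 F [0.69 0.34 1.69] T [-0.003  0.015  0.015] open 0.093 g 0.0 q6 0.14
```

View pics/c3.png

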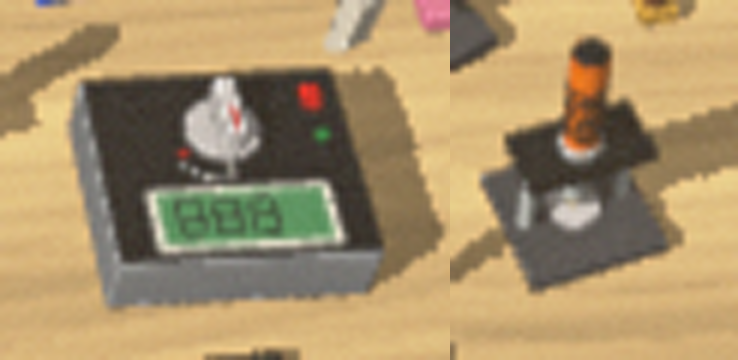

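The view shows the knob back at rest, with its bar pointing along x again. The probe still stands upright on its pad, with its top end at about scene (357,173). I now refine the probe and ring positions.

```bash
python3 - <<'E'
from h import *
def tri(a,b):
    o1,d1=ray("top",*a);o2,d2=ray("scene",*b);x=np.linalg.lstsq(np.c_[d1,-d2],o2-o1,rcond=None)[0]
    p,q=o1+x[0]*d1,o2+x[1]*d2;return ((p+q)/2).round(4),(p-q).round(4)
C={}
for n,(x,y,w,h) in(("top",(280,195,35,35)),("scene",(338,165,35,35))):
    i=cv2.imread(f"pics/{n}0.png");c=i[y:y+h,x:x+w].astype(int);m=((c[...,2]-c[...,0])>55)&(c[...,1]<c[...,2]*.66)
    k,l,st,ce=cv2.connectedComponentsWithStats(m.astype(np.uint8));
    for j in range(1,k):
        if st[j,4]>3: print(n,st[j],ce[j]+[x,y])
    for z in(.083,.165): print(n,z,"px of (.507,.146):",proj(n,(.507,.146,z)).round(1))
# ring: redness relative to wood on both views
for n,(x,y,w,h) in(("top",(366,200,28,20)),("scene",(262,186,26,22))):
    i=cv2.imread(f"pics/{n}0.png");c=i[y:y+h,x:x+w].astype(int);m=(c[...,2]-c[...,1]>50)&(c[...,2]>130)
    r,q=np.nonzero(m);e=cv2.minAreaRect(np.c_[q,r].astype(np.float32));
    uv=(q.min()+q.max())/2+x,(r.min()+r.max())/2+y;C[n]=uv
    print(n,len(q),uv,(q.mean()+x,r.mean()+y),e[1],onz(n,*uv,.0612).round(4))
print(tri(C["top"],C["scene"]))
E
```

```text
top [13 12  5  7 16] [295.6875 210.5   ]
top 0.083 px of (.507,.146): [295.6 211. ]
top 0.165 px of (.507,.146): [293.2 207. ]
scene [14 10  7 15 61] [354.62295082 181.32786885]
scene 0.083 px of (.507,.146): [353.8 187.6]
scene 0.165 px of (.507,.146): [355.5 172.8]
top 25 (np.float64(379.0), np.float64(209.5)) (np.float64(379.04), np.float64(209.36)) (6.363961219787598, 6.363960266113281) [ 0.5073 -0.1377  0.0612]
scene 28 (np.float64(275.5), np.float64(201.5)) (np.float64(274.92857142857144), np.float64(200.17857142857142)) (7.0, 11.0) [ 0.5274 -0.1355  0.0612]
(array([ 0.5109, -0.1388,  0.0385]), array([-0.0001, -0.0028,  0.0003]))
```

>>> {"name": "arm_command", "arguments": {
  "deltas": [
    [[-0.2, -2.9, 0.2, 0, 0, -3], [-0.2, -2.9, 0.2, 0, 0, -3], [-0.2, -2.9, 0.2, 0, 0, -3], [-0.2, -2.9, 0, 0, 0, -3], [-0.2, -2.9, 0, 0, 0, -3], [-0.2, -2.9, 0, 0, 0, -3], [-0.2, -2.9, 0, 0, 0, -3], [-0.2, -2.9, 0, 0, 0, -2.4], [0, 0, 0, 0, 0, 0], [0, 0, 0, 0, 0, 0]]
  ]
}}

```text
t: 7.17
tool_pos: [0.505, 0.1436, 0.1927]
orientation: [-2.223, -2.218, 0.003]
force: [-0.1, 0.3, 0.2]
opening: 0.0927
gripper_force: 0.0
```

```bash
python3 st.py; python3 - <<'E'
from h import *
s=eyes.read_camera("scene");t=eyes.read_camera("top")
f=lambda i,x,y,w,h,k:cv2.resize(i[y:y+h,x:x+w],None,fx=k,fy=k,interpolation=cv2.INTER_CUBIC)
cv2.imwrite("pics/c4.png",np.hstack([f(s,310,130,90,90,4),f(t,250,170,90,90,4)]))
E
```

```text
t 7.17 p [0.505  0.1436 0.1927] z [-0.002 -0.    -1.   ] yaw y -0.1 F [-0.06  0.3   0.22] T [-0.015  0.073  0.025] open 0.0927 g 0.0 q6 0.18
```

View pics/c4.png

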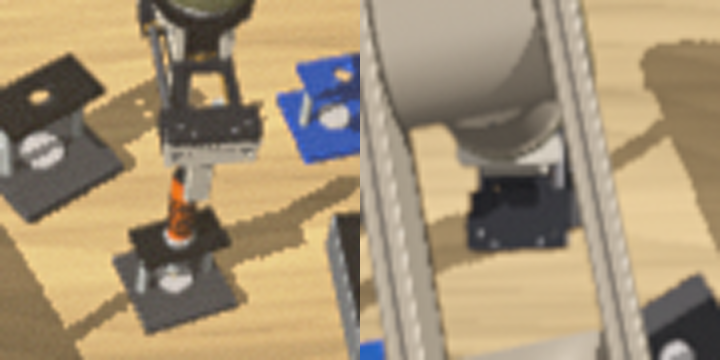

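```bash
python3 - <<'E'
from h import *
for p in[(.551,.1436,.193),(.568,.1436,.193),(.56,.1436,.22),(.505,.1436,.193),(.507,.146,.165),(.507,.146,.083),(.537,.146,.083)]: print(p,proj("scene",p).round(1),"crop",((proj("scene",p)-[310,130])*4).round())
E
```

```text
(0.551, 0.1436, 0.193) [357.4 177.7] crop [189. 191.]
(0.568, 0.1436, 0.193) [358.1 181.7] crop [192. 207.]
(0.56, 0.1436, 0.22) [358.4 174.5] crop [194. 178.]
(0.505, 0.1436, 0.193) [355.3 167. ] crop [181. 148.]
(0.507, 0.146, 0.165) [355.5 172.8] crop [182. 171.]
(0.507, 0.146, 0.083) [353.8 187.6] crop [175. 230.]
(0.537, 0.146, 0.083) [355.  194.3] crop [180. 257.]
```

The view shows the front finger at crop (198,180) almost in line with the probe at (180,200), with the open fingers either side of it. I descend and close gently.

>>> {"name": "arm_command", "arguments": {
  "deltas": [
    [[0.1, 0.1, -1.2, 0, 0, 0], [0.1, 0, -1.2, 0, 0, 0], [0, 0, -1.2, 0, 0, 0], [0, 0, -1.2, 0, 0, 0], [0, 0, -1.2, 0, 0, 0], [0, 0, -1.2, 0, 0, 0], [0, 0, 0, 0, 0, 0]]
  ]
}}

```text
t: 7.85
tool_pos: [0.5055, 0.1456, 0.1183]
orientation: [-2.219, -2.22, 0.007]
force: [0.3, 0.2, -0.1]
opening: 0.0927
gripper_force: 0.0
```

>>> {"name": "arm_command", "arguments": {
  "deltas": [
    [[0, 0, 0, 0, 0, 0], [0, 0, 0, 0, 0, 0], [0, 0, 0, 0, 0, 0], [0, 0, 0, 0, 0, 0], [0, 0, 0, 0, 0, 0], [0, 0, 0, 0, 0, 0], [0, 0, 0, 0, 0, 0], [0, 0, 0, 0, 0, 0], [0, 0, 0, 0, 0, 0], [0, 0, 0, 0, 0, 0], [0, 0, 0, 0, 0, 0], [0, 0, 0, 0, 0, 0]]
  ],
  "gripper": -1,
  "squeeze": 12
}}

```text
t: 8.85
tool_pos: [0.5069, 0.146, 0.1221]
orientation: [-2.22, -2.221, 0.002]
force: [-4.9, 0.3, 3.6]
opening: 0.0238
gripper_force: 12.0
```

```bash
python3 st.py
```

```text
t 8.85 p [0.5069 0.146  0.1221] z [-0.002 -0.    -1.   ] yaw y 0.0 F [-4.91  0.34  3.57] T [-0.036  1.058 -0.007] open 0.0238 g 12.0 q6 0.18
```

>>> {"name": "arm_command", "arguments": {
  "deltas": [
    [[-0.1, 0, 0, 0, 0, 0], [-0.05, 0, 0, 0, 0, 0], [0, 0, 0, 0, 0, 0], [0, 0, 0, 0, 0, 0]]
  ],
  "squeeze": 25
}}

```text
t: 9.18
tool_pos: [0.5062, 0.146, 0.1221]
orientation: [2.221, 2.222, 0.0]
force: [-0.4, -0.5, -0.6]
opening: 0.0237
gripper_force: 25.0
```

```bash
python3 st.py
```

```text
t 9.18 p [0.5062 0.146  0.1221] z [ 0.  0. -1.] yaw y 0.0 F [-0.45 -0.54 -0.59] T [-0.053  0.173 -0.04 ] open 0.0237 g 25.0 q6 0.18
```

>>> {"name": "arm_command", "arguments": {
  "deltas": [
    [[0, 0, 0.5, 0, 0, 0], [0, 0, 1, 0, 0, 0], [0, 0, 1.5, 0, 0, 0], [0, 0, 1.5, 0, 0, 0], [0, 0, 1.5, 0, 0, 0], [0, 0, 1.5, 0, 0, 0], [0, 0, 1.5, 0, 0, 0], [0, 0, 1.5, 0, 0, 0], [0, 0, 1.5, 0, 0, 0], [0, 0, 1, 0, 0, 0], [0, 0, 0, 0, 0, 0], [0, 0, 0, 0, 0, 0]]
  ]
}}

```text
t: 10.18
tool_pos: [0.5066, 0.146, 0.2529]
orientation: [2.22, 2.221, 0.002]
force: [1.1, 0.1, -1.4]
opening: 0.0236
gripper_force: 25.0
```

```bash
python3 st.py; python3 - <<'E'
from h import *
s=eyes.read_camera("scene");t=eyes.read_camera("top");p=monitor.read_state()["tool_pos"]
print(proj("scene",p-[0,0,.107]),proj("scene",p-[0,0,.045]))
f=lambda i,x,y,w,h,k:cv2.resize(i[y:y+h,x:x+w],None,fx=k,fy=k,interpolation=cv2.INTER_CUBIC)
cv2.imwrite("pics/c5.png",f(s,330,120,60,90,6))
E
```

```text
t 10.18 p [0.5066 0.146  0.2529] z [ 0.002  0.    -1.   ] yaw y 0.0 F [ 1.07  0.1  -1.44] T [-0.089  0.081 -0.016] open 0.0236 g 25.0 q6 0.18
[354.96760269 176.44970388] [356.33795425 164.55841474]
```

View pics/c5.png

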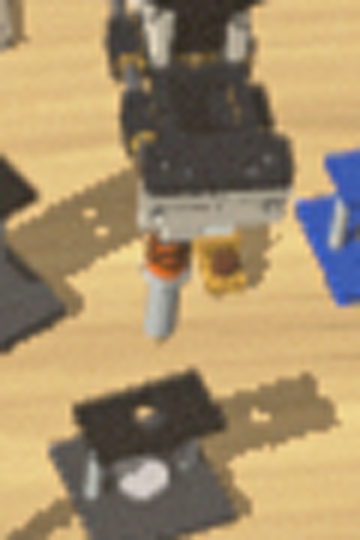

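The view shows the probe lifted clear. Its nose tip is at crop (158,338) against a predicted (150,339), so it is held straight. The stand is empty and undisturbed. I carry it over the ring and tilt it.

>>> {"name": "arm_command", "arguments": {
  "deltas": [
    [[-0.35, -2.83, -0.5, -0.05, -1.5, 0], [-0.35, -2.83, -0.5, -0.05, -1.5, 0], [-0.35, -2.83, -0.5, -0.05, -1.5, 0], [-0.35, -2.83, -0.5, -0.05, -1.5, 0], [-0.35, -2.83, -0.5, -0.05, -1.5, 0], [-0.35, -2.83, -0.5, -0.05, -1.5, 0], [-0.35, -2.83, -0.5, -0.05, -1.5, 0], [-0.35, -2.83, -0.5, -0.05, -1.5, 0], [-0.35, -2.83, -0.5, -0.05, -1.5, 0], [-0.35, -2.83, -0.5, -0.05, -1.5, 0], [0, 0, 0, 0, 0, 0], [0, 0, 0, 0, 0, 0]]
  ]
}}

```text
t: 11.28
tool_pos: [0.4697, -0.1381, 0.2004]
orientation: [2.084, 2.076, 0.263]
force: [-0.0, -0.3, -1.3]
opening: 0.0236
gripper_force: 25.0
```

```bash
cat > look.py <<'E'
from h import *
from scipy.spatial.transform import Rotation as Ro
import sys,st
s=eyes.read_camera("scene");t=eyes.read_camera("top");S=monitor.read_state();p=S["tool_pos"];R=Ro.from_rotvec(S["orientation"]).as_matrix()
tip=p+.107*R[:,2];print("tip",tip.round(4),"scene",proj("scene",tip).round(1),"top",proj("top",tip).round(1))
cv2.imwrite("pics/%s_s.png"%sys.argv[1],s);cv2.imwrite("pics/%s_t.png"%sys.argv[1],t)
f=lambda i,x,y,w,h,k:cv2.resize(i[y:y+h,x:x+w],None,fx=k,fy=k,interpolation=cv2.INTER_CUBIC)
cv2.imwrite("pics/%s.png"%sys.argv[1],np.hstack([f(s,245,150,60,70,7),f(t,350,175,50,70,7)]))
E
python3 look.py c6
```

```text
t 11.28 p [ 0.4697 -0.1381  0.2004] z [ 0.256 -0.008 -0.967] yaw y -0.2 F [-0.02 -0.32 -1.26] T [-0.014  0.34  -0.002] open 0.0236 g 25.0 q6 -0.49
tip [ 0.4984 -0.1373  0.0981] scene [273.8 188.7] top [380.2 210.4]
```

View pics/c6.png

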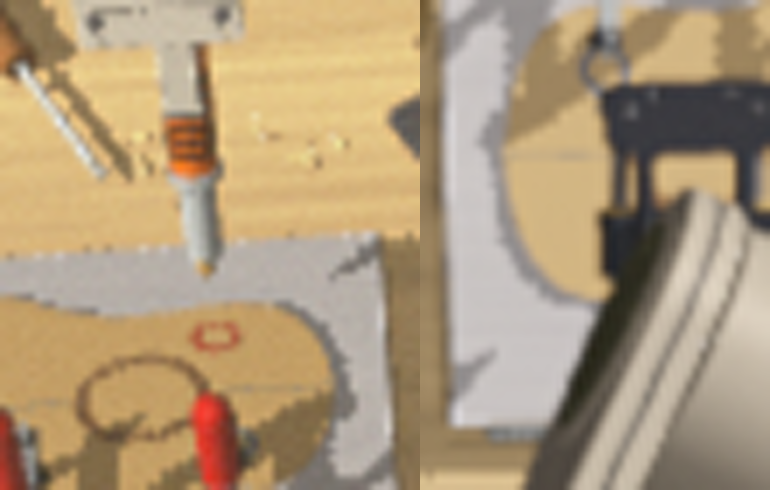

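The scene crop clearly shows the brass tip at (205,272), which matches the prediction to within 0.5 px. The red ring's centre is at crop (216,335). Now the ring by colour, and the probe's lean.

```bash
python3 - <<'E'
from h import *
i=cv2.imread("pics/c6_s.png");x,y,w,h=266,190,20,15;c=i[y:y+h,x:x+w].astype(int)
m=(c[...,2]-c[...,1]>45);r,q=np.nonzero(m);uv=np.array([(q.min()+q.max())/2+x,(r.min()+r.max())/2+y]);print(len(q),uv,q.min()+x,q.max()+x,r.min()+y,r.max()+y)
print("spot scene",onz("scene",*uv,.0612).round(4),"top",onz("top",379,209.4,.0612).round(4))
n=np.array([-.256,.008,.967]);tip=np.array([.4984,-.1373,.0981])
for d in(0,.012,.062,.09,.107): print(d,((proj("scene",tip+d*n)-[245,150]+.5)*7-.5).round())
E
```

```text
21 [275.5 198. ] 272 279 196 200
spot scene [ 0.512  -0.1352  0.0612] top [ 0.5076 -0.1377  0.0612]
0 [205. 274.]
0.012 [202. 255.]
0.062 [193. 173.]
0.09 [187. 126.]
0.107 [184.  96.]
```

>>> {"name": "arm_command", "arguments": {
  "deltas": [
    [[0.18, 0.02, -0.52, 0, 0, 0], [0.18, 0.02, -0.52, 0, 0, 0], [0.18, 0.02, -0.52, 0, 0, 0], [0.18, 0.02, -0.52, 0, 0, 0], [0.18, 0.02, -0.52, 0, 0, 0], [0.18, 0.02, -0.52, 0, 0, 0], [0, 0, 0, 0, 0, 0], [0, 0, 0, 0, 0, 0], [0, 0, 0, 0, 0, 0]]
  ]
}}

```text
t: 12.13
tool_pos: [0.4821, -0.1359, 0.1711]
orientation: [2.077, 2.078, 0.264]
force: [0.3, 0.9, -1.6]
opening: 0.0237
gripper_force: 25.0
```

```bash
python3 look.py c7; for i in 1 2 3; do python3 -c "
from h import *
f=[]
for _ in range(3):
    f.append(monitor.read_state()['force'])
print(np.mean(f,0).round(2))"; done
```

```text
t 12.13 p [ 0.4821 -0.1359  0.1711] z [ 0.259 -0.009 -0.966] yaw y 0.1 F [ 0.3   0.86 -1.55] T [-0.036  0.278 -0.006] open 0.0237 g 25.0 q6 -0.49
tip [ 0.5099 -0.137   0.0681] scene [274.8 196.4] top [379.  208.4]
[-1.04  0.28 -1.37]
[-1.04  0.28 -1.37]
[-1.04  0.28 -1.37]
```

View pics/c7.png

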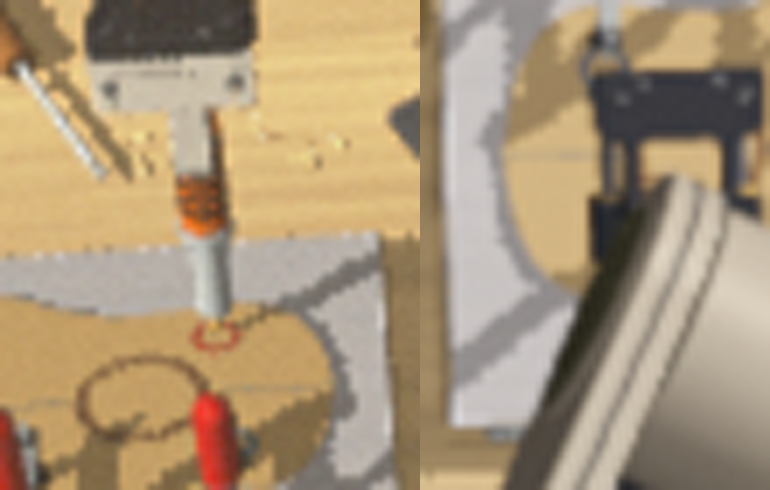

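The tip hangs about 7 mm above the ring: brass at crop (214,325), ring centre (216,335). I lower slowly along the normal.

>>> {"name": "arm_command", "arguments": {
  "deltas": [
    [[0.03, 0.05, -0.1, 0, 0, 0], [0.03, 0.05, -0.1, 0, 0, 0], [0.03, 0.04, -0.1, 0, 0, 0], [0.03, 0, -0.1, 0, 0, 0], [0.02, 0, -0.1, 0, 0, 0], [0.03, 0, -0.1, 0, 0, 0], [0.03, 0, -0.1, 0, 0, 0], [0.02, 0, -0.1, 0, 0, 0], [0.03, 0, -0.1, 0, 0, 0], [0, 0, 0, 0, 0, 0], [0, 0, 0, 0, 0, 0], [0, 0, 0, 0, 0, 0]]
  ]
}}

```text
t: 13.23
tool_pos: [0.4845, -0.1345, 0.1621]
orientation: [2.077, 2.078, 0.264]
force: [-0.9, 0.2, 1.3]
opening: 0.024
gripper_force: 25.0
```

```bash
cat > av.py <<'E'
from h import *
import st
F=[]
for _ in range(6):
    eyes.read_camera("scene");F.append(monitor.read_state()["force"])
F=np.array(F);print(F.mean(0).round(2),F.std(0).round(2),"n",(F@[-.2587,.0081,.9659]).mean().round(2))
E
python3 av.py
```

```text
t 13.23 p [ 0.4845 -0.1345  0.1621] z [ 0.259 -0.009 -0.966] yaw y 0.1 F [-0.91  0.2   1.25] T [-0.075  0.381  0.017] open 0.024 g 25.0 q6 -0.48
[-1.16  0.17  0.71] [0.25 0.47 0.57] n 0.99
```

>>> {"name": "arm_command", "arguments": {
  "deltas": [
    [[0.01, 0, -0.05, 0, 0, 0], [0.015, 0, -0.05, 0, 0, 0], [0, 0, 0, 0, 0, 0], [0, 0, 0, 0, 0, 0], [0, 0, 0, 0, 0, 0], [0, 0, 0, 0, 0, 0]]
  ]
}}

```text
t: 14.03
tool_pos: [0.4848, -0.1345, 0.161]
orientation: [2.078, 2.078, 0.264]
force: [-1.0, -0.5, 1.6]
opening: 0.0239
gripper_force: 25.0
```

```bash
python3 av.py; python3 look.py c8
```

```text
t 14.03 p [ 0.4848 -0.1345  0.161 ] z [ 0.259 -0.009 -0.966] yaw y 0.1 F [-1.02 -0.53  1.64] T [0.01  0.399 0.006] open 0.0239 g 25.0 q6 -0.48
[-1.1   0.15  1.28] [0.4  0.37 0.38] n 1.52
t 14.33 p [ 0.4848 -0.1345  0.161 ] z [ 0.259 -0.009 -0.966] yaw y 0.1 F [-0.95  0.74  1.69] T [-0.017  0.374 -0.025] open 0.0235 g 25.0 q6 -0.48
tip [ 0.5125 -0.1354  0.0577] scene [275.5 198.7] top [378.2 208.2]
```

View pics/c8.png

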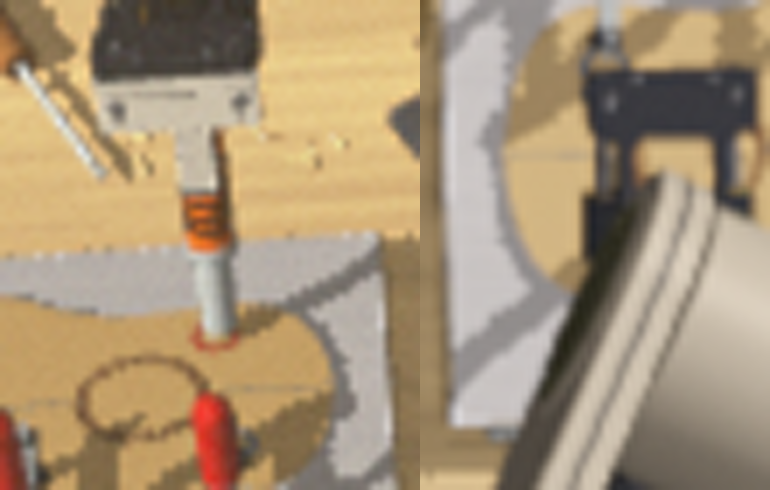

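The tip sits inside the red ring, at crop (215,338), and the probe is square to the wood. The push of about 2.8 N means the sprung tip is roughly half in. I hand in.

```bash
python3 -c "
from h import *
print(ticket.close_job())"
```

```text
the job is handed in; nothing more can be done
None
```

I zeroed the gauge and handed the job in with the probe still held in the red ring, square to the wood, pressing about 2.8 N with the tip roughly half in; no verdict came back.

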